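# Lock the spindle block with the flat-bladed key

### The job

On the machine bed, take the winged flat-bladed key out of its stand and use it in the slotted cam lock on top of the spindle block: turn the lock a quarter turn clockwise (seen from above) until it seats against its stop, with the slot then in line with the spindles. Then put the key back upright in the stand it came from, its collar flat on the stand.

Things in the scene. Friction and masses are not known exactly. Their poses are not given: they have to be found in the camera images.
- key: Upright key. From tip up: steel blade 28 mm wide, 4 thick, 18 high; shank 14 across; collar disc 64 across at 60-66; black flat wing handle 44 wide, 16 thick, at 66-121 above the tip; 0.2 kg. Origin: middle of the blade's lower edge. x along the blade's and wing's width (one plane), y their thickness (grip across it), z up. Blade alike either way round. The similar key with a round knob is not needed.
- stand: White fixed block 80 x 80 mm, 75 high, holding the winged key (an equal stand holds the round-knob key). A square pocket 42 x 42, open down to the bed, passes through its middle; the key's collar (underside 60 above its tip) rests on its top, so the tip hangs 15 above the bed. Origin: centre of its underside; z up.
- slot (a point): Centre of the slot's floor in the cam lock, a dark steel disc 52 mm across in an aluminium rim on top of a fixed spindle block (the other block has a screw, no slot); 73 above the bed. x along the slot, turns with the lock; z up. Slot 40 long, 9 wide; walls upright for 8 above the floor, then bevelled to 18 wide at the lock's top, 13 up. The blade goes to the floor; about 10 degrees of play each way.
- cam (a joint): Turn of the cam lock, rad: near 0 at the start, open (slot across the block, at right angles to its spindles and chucks); grows clockwise seen from above to 1.57 at the stop (slot in line with the spindles). Takes about 0.12 N m to turn and stays where it is left.

How it is judged:
On the way, in this order (a step that is already met when the one before it is completed fails the run):
1. the blade is down in the slot of the still open lock (distance between key and slot below 0.011 m and value of joint cam below 0.6 rad), for 0.2 s.
2. the lock is turned to its stop (within about 12 degrees) with the blade in the slot (value of joint cam above 1.36 rad and distance between key and slot below 0.013 m), for 0.1 s.
At the end, for the whole second after the job is handed in: The cam lock stands at its stop (joint above 1.36 rad, within about 12 degrees of the stop) and the winged key stands at rest in the stand it came from, upright within 10 degrees, its tip within 20 mm of the stand's middle and its collar down on the stand (height within 6 mm) (value of joint cam above 1.36 rad and horizontal distance between key and stand below 0.02 m and z of key in the frame of stand between 0.009 and 0.021 m and angle between key's own z axis and vertical below 0.17 rad and linear speed of key below 0.03 m/s); the robot touches nothing.
It also fails if it takes over 54 s, if anything falls off the work surface, if the arm or the gripper's body presses on something with over 40 N, if the wrist force passes 120 N, or if a joint passes its speed limit or range.

### The arm

A 6-joint arm with a two-finger parallel gripper is mounted at the origin on the work surface. World frame = base frame: x ahead of the robot, y to its left, z up, the work surface at z = 0. Lengths are in m, angles in rad, forces in N, time in s.
With the tool pointing down it reaches from about 0.375 to 0.975 m from the base axis. Payload 3.8 kg.
Tool frame: the origin (TCP) lies at the very end of the fingers, on their centre line; the grasp point (between the pads) lies 19 mm behind it (r.pinch_z is the distance from the TCP to the grasp point, in m); z points along the fingers, y is the direction in which the jaws open and shut (so a half turn about z gives the same grasp; the last joint's range is limited). The gripper opens to 85 mm and grips with 20 to 120 N. Pads are 22 mm wide; open, the fingers measure 114 mm over their backs; the gripper's body (76 mm by 85 mm) begins 54 mm behind the grasp point. The pads swing forward as they close: fully open they stand 13 mm farther back than shut.
Start: joints at [-1.189, 0.264, 1.604, -0, 1.274, -0.037], TCP at [0.274, -0.617, 0.231] pointing down, gripper open.
Joint ranges: [-2.63, 2.63], [-0.94, 2.18], [0.31, 2.57], [-1.31, 4.45], [0, 2.66], [-2.55, 2.55]. Speed limits (rad/s): [2.57, 2.57, 3.14, 3.14, 3.14, 3.14].

### API

Orientations are given as a unit quaternion [w, x, y, z].
In Python, from workcell import r, eyes, spotter gives the robot as it stands. The module is installed in compiled form; this text tells all that it offers.
- The arm moves only by the tool apply_moves, never from a script. Its argument "targets" is one flat list of numbers, 5 for each row, row after row: the shift along the tool's x, y, z in mm, then the turn about the tool's z in rad, then the closure, from 0 (fully open) to 1 (shut). In form: [x, y, z, spin, jaw, x, y, z, spin, jaw, ...]. A call has 1 to 10 rows; each row is the pose to reach, as a shift and turn from the pose measured when the call began, along the tool's axes at that moment; what a row does not reach only later rows make up. A row lasts 1/12 s, in which the tool goes at most 41.7 mm and 7.16 degrees, less where a joint would pass 70% of its speed; a pose out of reach is approached as far as the arm can. A call with a gripper value outside its range is refused whole. The fingers move at their own pace and stop on an object; "force" is the grip in N (left out, the last holds). Time passes only in rows, so rows that repeat a pose let the fingers close. It gives the time, the measured TCP pose, the force and the opening at its end, in the units of the state.
- r.state(): the state, without advancing time (a new reading comes with each control period).
- eyes.read_camera(name): name is "side" or "top" or "wrist"; returns the picture (480x640x3 uint8, blue, green, red); there is no depth.
- eyes.calibration(name): a dict with "fx", "fy", "cx", "cy" (pixels), "rvec" (rotation vector, rad) and "tvec" (3), from world to camera coordinates, as OpenCV has them. Camera axes: x right, y down, z forward; pixel columns grow to the right and rows downward; lengths in m; the calibration is good to about 2 mm. A picture is of the moment at which its call begins: read the wrist's pose just before it. calibration takes no time and is no camera call; for the wrist camera it gives the pose at the moment of the call.
- r.finish_job(): hands the job in, once; it reports no verdict.
Trained networks look in the newest picture that a camera, given by its name, has taken for a name from the list of things; names that differ only in an ending like _2 or _b are one class to them, and where a whole thing is asked for, a point or a joint stands for the part that bears it (a point fixed in the world has none). Each returns a list of dicts, best first, with "confidence" (0 to 1); they miss things now and then, are a little off and sometimes report something else, mostly with a low value. They report only what shows in the picture. A call takes as long as a camera call.
- spotter.trace(camera, label): "region" (480x640 bool, what is visible of it).
- spotter.spot_point(camera, label): "at" ([x, y, z] in m, in world coordinates, good to about 4 mm: a listed point, or the origin of a listed thing).
The state is a dict: "time": time; "joint_positions": joint angles; "joint_velocities": joint speeds; "joint_efforts": joint torques, N m; "tcp_pos": TCP position; "tcp_rot": TCP orientation; "ft_force": force on the tool from outside, world axes, zero at the start; "wrist_torque": the same for the moment, N m; "gripper_width": finger opening in m.
Only numpy, scipy, OpenCV 4.12 (cv2) and the standard library are available. Lean on these libraries where they do the work, as an engineer would, in place of code of your own. Each camera call takes 0.05 s, during which the arm holds its last target.

## Working session

There is one attempt and no reset: what is moved stays moved. The work goes in short steps, Python scripts to look and compute and a tool call to move; the robot and the scene stay as the last step left them, time stands still between calls to the robot, and variables do not carry over. Pictures are saved under pics/ and viewed, and the job is handed in when it is done.

Besides the shell and the picture viewer there is one more tool, called after "Emit:" in YAML: its name, and indented under it one key for each argument. apply_moves: Moves the arm, as the interface text tells. Its arguments: {"type":"object","properties":{"targets":{"type":"array","items":{"type":"number"}},"force":{"type":"number"}},"required":["targets"]}

```bash
mkdir -p pics; python3 - <<'E'
from workcell import r, eyes, spotter
import cv2
for c in ["top","side","wrist"]:
    im=eyes.read_camera(c); cv2.imwrite(f"pics/a_{c}.png",im)
    for l in ["key","stand","slot"]:
        for d in spotter.spot_point(c,l)[:3]: print(c,l,d)
s=r.state(); print(s['time'],s['tcp_pos'],s['tcp_rot'],r.pinch_z,s['gripper_width'],s['ft_force'])
E
```

```text
top key {'at': [0.5218, 0.1483, 0.0136], 'confidence': 0.68}
top stand {'at': [0.525, 0.1498, 0.0004], 'confidence': 0.8}
top slot {'at': [0.5378, -0.027, 0.0703], 'confidence': 0.6}
side key {'at': [0.5272, 0.1473, 0.0181], 'confidence': 0.79}
side stand {'at': [0.531, 0.1508, 0.0011], 'confidence': 0.57}
side slot {'at': [0.5349, -0.0288, 0.0695], 'confidence': 0.7}
0.6 [ 0.27449108 -0.61668434  0.23133668] [4.26431868e-05 9.78154530e-01 2.07879085e-01 1.71448006e-06] 0.0187 0.08543008837245657 [-0.28853542  0.05610362  0.54416263]
```

View pics/a_top.png

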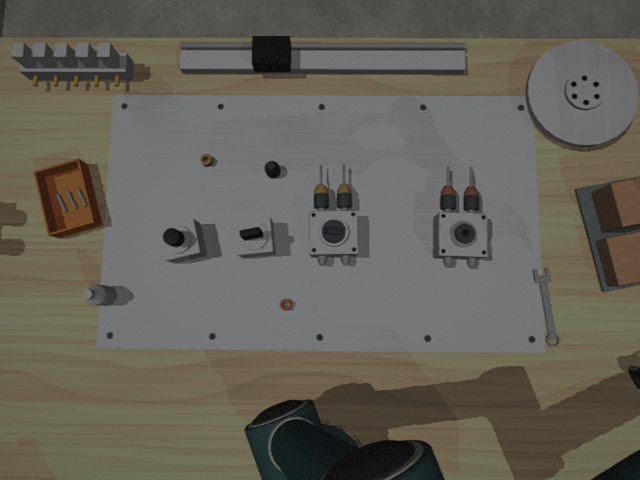

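View pics/a_side.png

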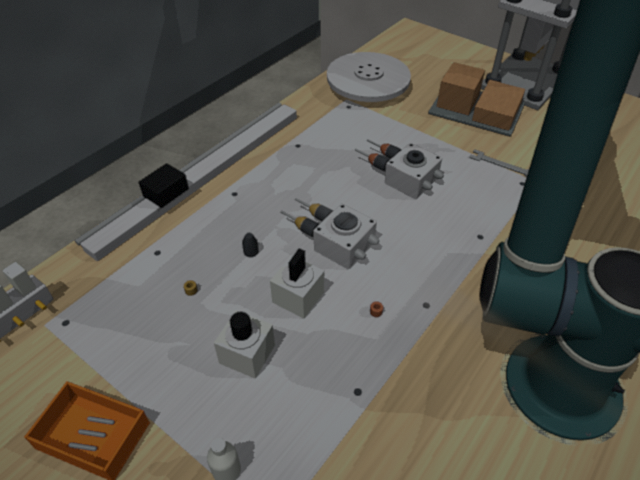

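The top picture shows the winged key in its stand at (252,235) and the slotted lock at (333,232). The round-knob key is at (180,240) and the screw block at (463,235). Next I'll move above the key and lock for a wrist view.

```bash
cat > h.py <<'E'
import numpy as np, cv2
from scipy.spatial.transform import Rotation as R
from workcell import r, eyes, spotter
def pose():
    s=r.state(); q=s['tcp_rot']; return np.array(s['tcp_pos']), R.from_quat([q[1],q[2],q[3],q[0]]).as_matrix()
def delta(target,yaw=None):
    "yaw = world angle of tool x, deg"
    p,M=pose(); d=M.T@(np.array(target)-p)*1000
    y0=np.degrees(np.arctan2(M[1,0],M[0,0]))
    print('tool shift mm',d.round(1),'yaw now',y0.round(2), 'spin', None if yaw is None else round(float(np.radians((y0-yaw+180)%360-180)),4),'tilt',M[:,2].round(4))
def cam(c):
    k=eyes.calibration(c); K=np.array([[k['fx'],0,k['cx']],[0,k['fy'],k['cy']],[0,0,1]]); return K,cv2.Rodrigues(np.array(k['rvec'],float))[0],np.array(k['tvec'],float).ravel()
def unproj(C,uv,z):
    K,Rm,t=C; d=Rm.T@np.linalg.inv(K)@np.array([uv[0],uv[1],1.]); o=-Rm.T@t
    return o+d*(z-o[2])/d[2]
def proj(C,X):
    K,Rm,t=C; q=K@(Rm@np.array(X,float)+t); return q[:2]/q[2]
E
python3 - <<'E'
from h import *
delta([0.49,0.06,0.36],90)
K,Rm,t=cam("wrist"); o=-Rm.T@t; p,M=pose()
print(M.T@(o-p), M.T@Rm.T@[0,0,1], M.T@Rm.T@[1,0,0],K[0,0],K[:2,2])
E
```

```text
tool shift mm [ 472.1 -530.5 -128.7] yaw now 24.0 spin -1.152 tilt [ 0.e+00 -1.e-04 -1.e+00]
[ 8.04664242e-02  6.54614668e-05 -1.42531842e-01] [-3.12361749e-01 -7.20636060e-04  9.49962956e-01] [-6.85824001e-04  9.99999623e-01  5.33084580e-04] 354.4872252644237 [316.59364019 240.39850138]
```

Emit:
apply_moves:
  targets: [480,-540,-130,-1.152,0,480,-540,-130,-1.152,0,480,-540,-130,-1.152,0,480,-540,-130,-1.152,0,480,-540,-130,-1.152,0,480,-540,-130,-1.152,0,480,-540,-130,-1.152,0,480,-540,-130,-1.152,0,480,-540,-130,-1.152,0,480,-540,-130,-1.152,0]

```text
time: 1.43
tcp_pos: [0.3989, -0.224, 0.3058]
tcp_rot: [0.001, 0.705, 0.709, 0.0]
ft_force: [0.7, 0.1, 1.0]
gripper_width: 0.0855
```

```bash
python3 - <<'E'
from h import *
delta([0.49,0.08,0.36],90)
print(r.state()['time'])
E
```

```text
tool shift mm [303.5  92.7 -54.2] yaw now 90.28 spin 0.0049 tilt [ 1.2e-03 -6.0e-04 -1.0e+00]
1.4333
```

Emit:
apply_moves:
  targets: [303,92,-54,0.005,0,303,92,-54,0.005,0,303,92,-54,0.005,0,303,92,-54,0.005,0,303,92,-54,0.005,0,303,92,-54,0.005,0,303,92,-54,0.005,0,303,92,-54,0.005,0,303,92,-54,0.005,0,303,92,-54,0.005,0]

```text
time: 2.27
tcp_pos: [0.4895, 0.081, 0.3601]
tcp_rot: [0.001, 0.706, 0.708, 0.0]
ft_force: [-0.8, 0.0, -0.6]
gripper_width: 0.0855
```

```bash
python3 - <<'E'
from h import *
p,M=pose(); print(p,r.state()['time'],r.state()['joint_positions'])
im=eyes.read_camera("wrist"); C=cam("wrist"); cv2.imwrite("pics/b_w.png",im)
np.savez("b.npz",K=C[0],R=C[1],t=C[2])
for l in ["key","stand","slot"]:
    for d in spotter.spot_point("wrist",l)[:2]: print(l,d,proj(C,d['at']).round())
E
```

```text
[0.48954331 0.08095389 0.36008306] 2.2667 [ 1.14412798e-01 -1.34799896e-01  1.79398086e+00 -1.04907189e-03
  1.48089599e+00  1.10831650e-01]
key {'at': [0.5271, 0.1508, 0.0154], 'confidence': 0.83} [345. 131.]
slot {'at': [0.5394, -0.0312, 0.0722], 'confidence': 0.57} [354. 276.]
```

View pics/b_w.png

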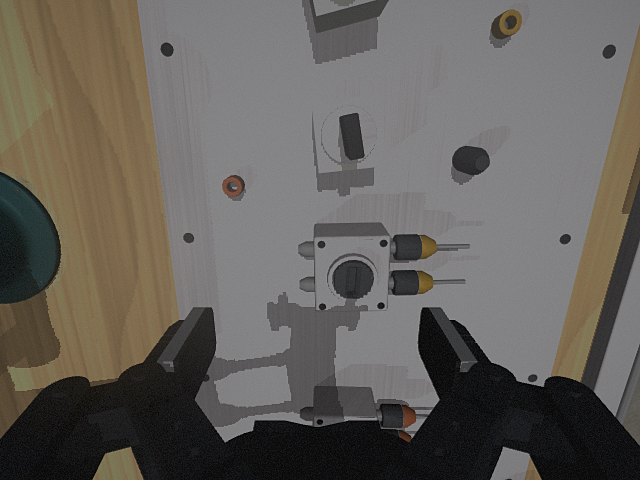

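The wing shows at (351,136), tilted slightly, and the lock disc at (351,278). Zooming in for the angles.

```bash
python3 - <<'E'
from h import *
im=cv2.imread("pics/b_w.png")
a=im[90:200,300:400]; b=im[230:320,300:400]
g=lambda x:cv2.resize(np.clip(255*(x/255.)**0.45,0,255).astype('u1'),None,fx=4,fy=4,interpolation=cv2.INTER_CUBIC)
A=g(a);B=g(b);B=cv2.copyMakeBorder(B,0,A.shape[0]-B.shape[0],0,0,cv2.BORDER_CONSTANT)
cv2.imwrite("pics/b_zoom.png",np.hstack([A,B]))
E
```

```text
(no output)
```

View pics/b_zoom.png

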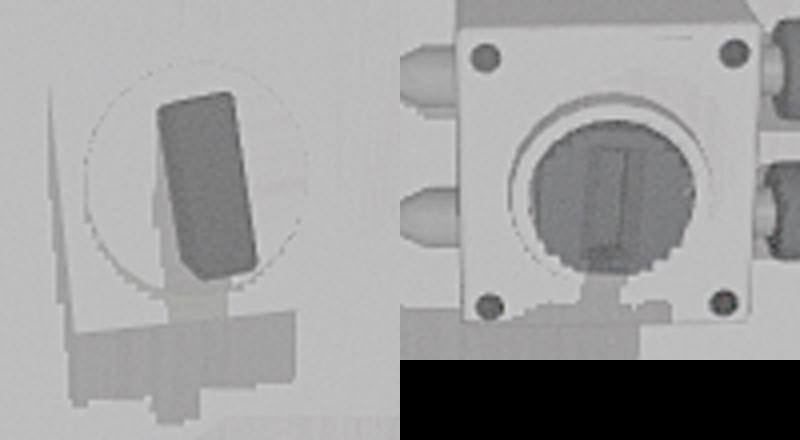

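```bash
cat > fit.py <<'E'
from h import *
from scipy.optimize import minimize
from itertools import product
def fitwing(im,C,x0,y0,win,z=(0.081,0.136),thr=75):
    u0,v0,u1,v1=win
    g=cv2.cvtColor(im,cv2.COLOR_BGR2GRAY)
    S=6
    crop=cv2.resize(g[v0:v1,u0:u1],None,fx=S,fy=S,interpolation=cv2.INTER_LINEAR)
    m=(crop<thr)
    n,lab,st,_=cv2.connectedComponentsWithStats(m.astype('u1')); k=1+np.argmax(st[1:,4]); m=lab==k
    def f(p,ret=False):
        c,s=np.cos(p[2]),np.sin(p[2]); P=[]
        for a,b,h in product((-.022,.022),(-.008,.008),z):
            P.append((proj(C,[p[0]+c*a-s*b,p[1]+s*a+c*b,h])-[u0,v0]+.5)*S)
        hull=cv2.convexHull(np.array(P,np.float32))
        q=np.zeros(m.shape,'u1'); cv2.fillConvexPoly(q,np.round(hull*16).astype(np.int32),1,shift=4)
        return q if ret else (q.astype(bool)^m).sum()/m.sum()
    best=min((minimize(f,[x0,y0,np.radians(a)],method='Nelder-Mead',options=dict(initial_simplex=np.array([[x0,y0,np.radians(a)],[x0+.006,y0,np.radians(a)],[x0,y0+.006,np.radians(a)],[x0,y0,np.radians(a+8)]]),xatol=1e-5,fatol=1e-5)) for a in (90,100,110)),key=lambda o:o.fun)
    return best.x[:2].round(4),np.degrees(best.x[2]).round(2),round(best.fun,3)
E
python3 - <<'E'
from fit import *
im=cv2.imread("pics/b_w.png"); f=np.load("b.npz"); C=(f['K'],f['R'],f['t'])
g=cv2.cvtColor(im,cv2.COLOR_BGR2GRAY); print(g[136,330:375])
for thr in (60,75): print(fitwing(im,C,.525,.149,(325,100,385,170),thr=thr))
q=lambda u,v,o,z:unproj(C,(u/4+o+0-.4,v/4+230-.4),z)
top=0.0855
H=[q(u-400,v,300,.086) for u,v in [(486,58),(735,53),(490,306),(724,302)]]
print(np.round(H,4), np.mean(H,0))
ang=lambda a,b:np.degrees(np.arctan2((a-b)[1],(a-b)[0]))
print('block', ang(H[0],H[2]),ang(H[1],H[3]),ang(H[1],H[0]),ang(H[3],H[2]))
E=[q(u-400,v,300,.080) for u,v in [(595,148),(590,248),(628,150),(622,250)]]
print(np.round(E,4),ang(E[0],E[1]),ang(E[2],E[3]),np.mean(E,0))
E
```

```text
[131 128 132 134 129 129 136 135 128  97  97 105  49  45  46  46  52  52
  56  51  52  46  48  53  50  52  53  52  48  50  44  60 133 129 123 127
 126 127 124 123 124 124 127 124 125]
(array([0.5255, 0.1477]), np.float64(101.93), np.float64(0.095))
(array([0.5256, 0.1478]), np.float64(101.3), np.float64(0.047))
[[ 0.4951  0.0182  0.086 ]
 [ 0.5723  0.0199  0.086 ]
 [ 0.4969 -0.0681  0.086 ]
 [ 0.5738 -0.0665  0.086 ]] [ 0.53453224 -0.02415647  0.086     ]
block 91.16502492611693 91.04205543742398 1.2682522328177084 1.1451458451766652
[[ 0.5304 -0.0144  0.08  ]
 [ 0.5298 -0.0499  0.08  ]
 [ 0.541  -0.0151  0.08  ]
 [ 0.5404 -0.0507  0.08  ]] 89.01498916031288 88.90309664093142 [ 0.53539664 -0.03253055  0.08      ]
```

```bash
python3 - <<'E'
from h import *
delta([.5256,.1478,.19],101.5)
E
```

```text
tool shift mm [ 69.7  36.5 169.4] yaw now 89.91 spin -0.2023 tilt [ 5.0e-04 -1.1e-03 -1.0e+00]
```

Emit:
apply_moves:
  targets: [69.7,36.5,169.4,-0.2,0,69.7,36.5,169.4,-0.2,0,69.7,36.5,169.4,-0.2,0,69.7,36.5,169.4,-0.2,0,69.7,36.5,169.4,-0.2,0,69.7,36.5,169.4,-0.2,0,69.7,36.5,169.4,-0.2,0]
  force: 80

```text
time: 3.05
tcp_pos: [0.5246, 0.1464, 0.1888]
tcp_rot: [-0.0, 0.634, 0.773, -0.002]
ft_force: [-0.5, -0.4, 0.5]
gripper_width: 0.0856
```

```bash
python3 - <<'E'
from fit import *
p,M=pose(); print(p,r.state()['time'])
im=eyes.read_camera("wrist"); C=cam("wrist"); cv2.imwrite("pics/c_w.png",im)
np.savez("c.npz",K=C[0],R=C[1],t=C[2])
print(proj(C,[.5256,.1478,.136]))
delta([.5256,.1478,.091],101.5)
E
```

```text
[0.52463622 0.14635031 0.18875701] 3.05
[316.02475032 262.68494361]
tool shift mm [ 1.4 -0.2 99.8] yaw now 101.29 spin -0.0037 tilt [ 0.001  -0.0014 -1.    ]
```

View pics/c_w.png

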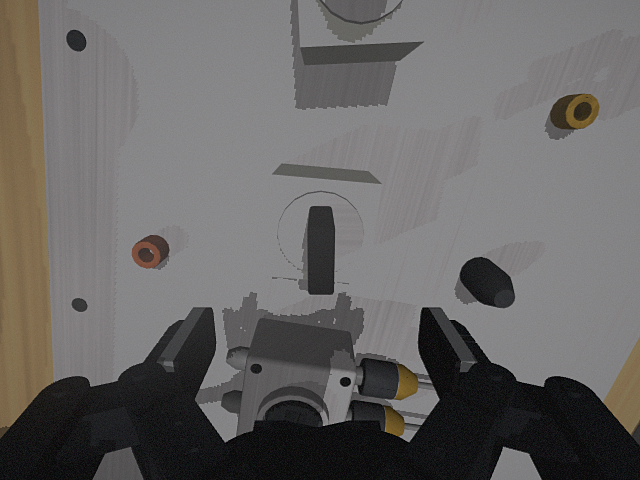

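The wing stands nearly vertical at (320,250), between the finger planes. I'll refit it and then descend.

```bash
python3 - <<'E'
from fit import *
im=cv2.imread("pics/c_w.png"); f=np.load("c.npz"); C=(f['K'],f['R'],f['t'])
for thr in (60,75,85): print(fitwing(im,C,.525,.149,(290,195,350,305),thr=thr))
E
```

```text
(array([0.5282, 0.1489]), np.float64(100.76), np.float64(0.059))
(array([0.5281, 0.149 ]), np.float64(101.26), np.float64(0.031))
(array([0.528 , 0.1491]), np.float64(101.24), np.float64(0.025))
```

Emit:
apply_moves:
  targets: [2,3.8,35,0,0,2,3.8,70,0,0,2,3.8,98,0,0,2,3.8,98,0,0.3,2,3.8,98,0,1,2,3.8,98,0,1,2,3.8,98,0,1,2,3.8,98,0,1,2,3.8,98,0,1,2,3.8,98,0,1]
  force: 80

```text
time: 3.93
tcp_pos: [0.5309, 0.1494, 0.0954]
tcp_rot: [0.002, 0.634, 0.773, 0.001]
ft_force: [-1.9, -1.5, 5.8]
gripper_width: 0.0151
```

```bash
python3 - <<'E'
from fit import *
s=r.state(); print(s['time'],s['tcp_pos'],s['ft_force'],s['wrist_torque'],s['gripper_width'])
delta([.53,.149,.2])
im=eyes.read_camera("wrist"); cv2.imwrite("pics/d_w.png",im)
E
```

```text
3.9333 [0.53091138 0.14944893 0.09535549] [-1.85679232 -1.49728186  5.76810324] [-0.18622875  0.3414194   0.00411771] 0.01513799011935868
tool shift mm [  -0.4   -0.5 -104.6] yaw now 101.3 spin None tilt [ 4.4e-03 -7.0e-04 -1.0e+00]
```

View pics/d_w.png

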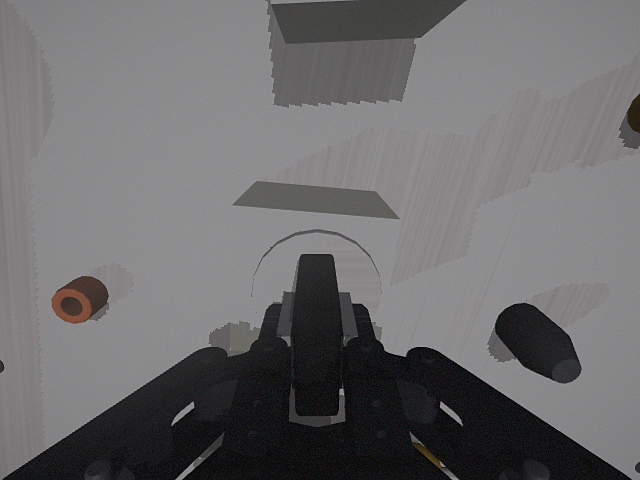

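Grasped, with a 15 mm opening across the wing. Lifting.

Emit:
apply_moves:
  targets: [0,0,-30,0,1,0,0,-65,0,1,0,0,-100,0,1,0,0,-120,0,1,0,0,-120,0,1,0,0,-120,0,1]
  force: 80

```text
time: 4.48
tcp_pos: [0.5314, 0.1498, 0.2172]
tcp_rot: [0.003, 0.634, 0.773, 0.003]
ft_force: [-1.1, 0.3, -3.2]
gripper_width: 0.0151
```

```bash
python3 - <<'E'
from fit import *
s=r.state(); print(s['time'],s['tcp_pos'],s['ft_force'],s['gripper_width'])
for c in ["top","side"]:
    im=eyes.read_camera(c); cv2.imwrite(f"pics/e_{c}.png",im)
    for l in ["key","slot","stand"]:
        for d in spotter.spot_point(c,l)[:2]: print(c,l,d)
im=cv2.imread("pics/e_side.png")[150:350,200:440]; cv2.imwrite("pics/e_sz.png",cv2.resize(np.clip(255*(im/255.)**.6,0,255).astype('u1'),None,fx=3,fy=3,interpolation=cv2.INTER_CUBIC))
delta([.535,-.031,.205],89)
E
```

```text
4.4833 [0.53143254 0.1498242  0.21722175] [-1.07348945  0.33935032 -3.22185879] 0.015127345394600191
top key {'at': [0.53, 0.1499, 0.1374], 'confidence': 0.52}
top slot {'at': [0.5347, -0.0307, 0.072], 'confidence': 0.7}
top stand {'at': [0.5259, 0.1529, 0.0001], 'confidence': 0.78}
side key {'at': [0.5301, 0.1457, 0.1338], 'confidence': 0.57}
side slot {'at': [0.537, -0.0294, 0.0716], 'confidence': 0.75}
side stand {'at': [0.5286, 0.1497, -0.0003], 'confidence': 0.75}
tool shift mm [-177.9  -30.1    9.2] yaw now 101.3 spin 0.2146 tilt [ 0.002  -0.0014 -1.    ]
```

View pics/e_sz.png

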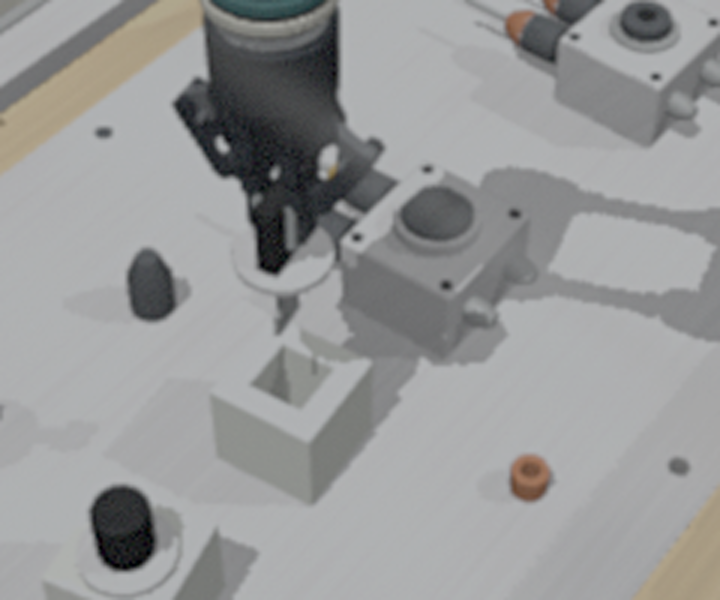

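Emit:
apply_moves:
  targets: [-177.3,-27.9,20,0.21,1,-177.3,-27.9,20,0.21,1,-177.3,-27.9,20,0.21,1,-177.3,-27.9,20,0.21,1,-177.3,-27.9,30,0.21,1,-177.3,-27.9,30,0.21,1,-177.3,-27.9,30,0.21,1,-177.3,-27.9,30,0.21,1]
  force: 80

```text
time: 5.55
tcp_pos: [0.537, -0.0294, 0.184]
tcp_rot: [0.001, 0.712, 0.702, 0.0]
ft_force: [-0.2, -0.2, -1.6]
gripper_width: 0.0148
```

```bash
python3 - <<'E'
from fit import *
s=r.state(); print(s['time'],s['tcp_pos'],s['ft_force'],s['gripper_width'])
z=[]
for c in ["top","side","wrist"]:
    im=eyes.read_camera(c); cv2.imwrite(f"pics/f_{c}.png",im); C=cam(c)
    for l in ["key","slot"]:
        for d in spotter.spot_point(c,l)[:1]: print(c,l,d)
    p=s['tcp_pos']; print(c,proj(C,[p[0],p[1],p[2]-.0804]))
delta([.537,-.030,.187],89)
im=cv2.imread("pics/f_side.png"); u,v=320,215; im=im[v-75:v+75,u-100:u+100]; cv2.imwrite("pics/f_sz.png",cv2.resize(np.clip(255*(im/255.)**.5,0,255).astype('u1'),None,fx=4,fy=4,interpolation=cv2.INTER_CUBIC))
E
```

```text
5.55 [ 0.53704013 -0.02942142  0.18401897] [-0.15099242 -0.24878386 -1.64227735] 0.01481426704411943
top key {'at': [0.5328, -0.0328, 0.1068], 'confidence': 0.64}
top [332.68943899 229.26616887]
side key {'at': [0.5399, -0.0282, 0.109], 'confidence': 0.84}
side slot {'at': [0.5363, -0.032, 0.0696], 'confidence': 0.9}
side [344.96778261 214.66275325]
wrist key {'at': [0.5391, -0.0297, 0.102], 'confidence': 0.79}
wrist slot {'at': [0.5363, -0.029, 0.0723], 'confidence': 0.97}
wrist [315.57188866 250.3015762 ]
tool shift mm [-0.5 -0.2 -2.6] yaw now 89.32 spin 0.0055 tilt [ 0.0024 -0.0014 -1.    ]
```

View pics/f_sz.png

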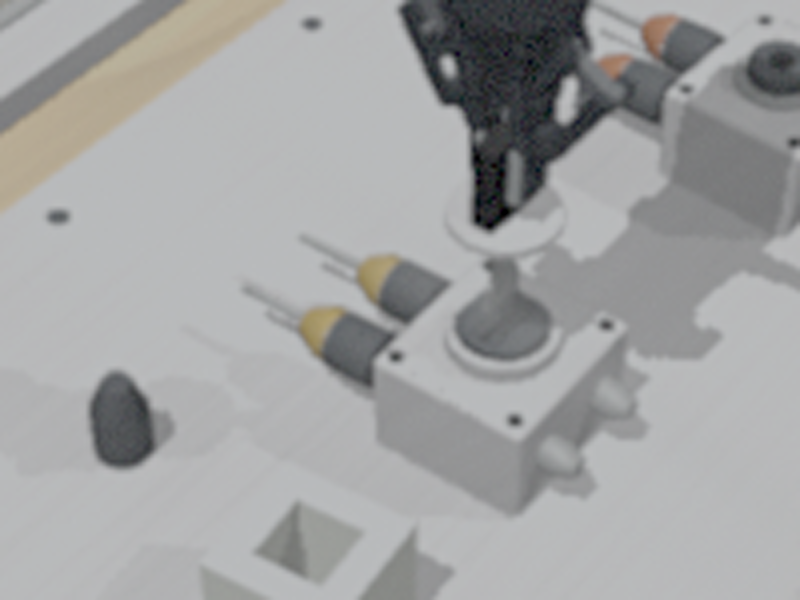

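View pics/f_wrist.png

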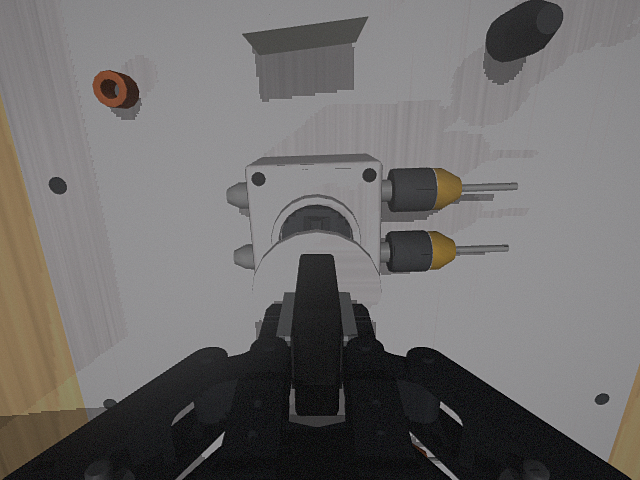

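The side view shows the blade directly over the lock, and in the wrist view the collar and lock rim are both centred at column ≈316. Descending.

Emit:
apply_moves:
  targets: [-1,0,10,0,1,-1,0,20,0,1,-1,0,26,0,1,-1,0,30,0,1,-1,0,32,0,1,-1,0,32,0,1]
  force: 80

```text
time: 6.5
tcp_pos: [0.5363, -0.0305, 0.1533]
tcp_rot: [0.0, 0.711, 0.703, -0.001]
ft_force: [-5.4, -0.0, 7.2]
gripper_width: 0.0146
```

```bash
python3 - <<'E'
from fit import *
s=r.state(); print(s['time'],s['tcp_pos'],s['ft_force'],s['wrist_torque'],s['gripper_width'])
for c in ["side"]:
    im=eyes.read_camera(c); C=cam(c)
    for l in ["key","slot"]:
        for d in spotter.spot_point(c,l)[:1]: print(c,l,d)
delta([.537,-.030,.187],89)
u,v=345,220; im=im[v-75:v+75,u-100:u+100]; cv2.imwrite("pics/g_sz.png",cv2.resize(np.clip(255*(im/255.)**.5,0,255).astype('u1'),None,fx=4,fy=4,interpolation=cv2.INTER_CUBIC))
E
```

```text
6.5 [ 0.53632107 -0.03052807  0.15325422] [-5.38714843 -0.02204594  7.22098941] [ 0.12075141  1.38548497 -0.00561979] 0.014612498098426735
side key {'at': [0.5382, -0.033, 0.0755], 'confidence': 0.76}
side slot {'at': [0.5395, -0.0295, 0.0718], 'confidence': 0.65}
tool shift mm [  0.5   0.7 -33.7] yaw now 89.31 spin 0.0053 tilt [-3.0e-04 -1.1e-03 -1.0e+00]
```

View pics/g_sz.png

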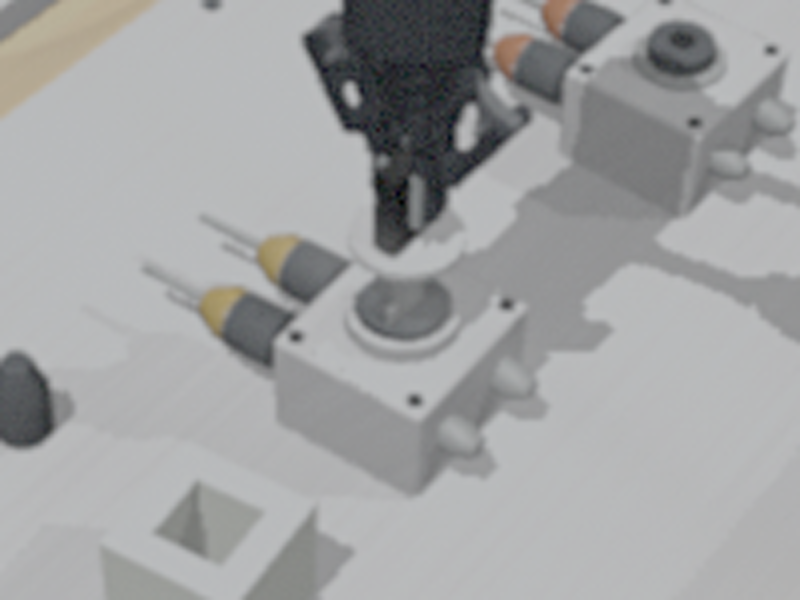

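Emit:
apply_moves:
  targets: [0,-2,1,0,1,0,-2,1,0,1,0,-2,1,0,1,0,-2,1,0,1]
  force: 80

```text
time: 6.98
tcp_pos: [0.5353, -0.0306, 0.1533]
tcp_rot: [0.001, 0.711, 0.703, 0.0]
ft_force: [0.5, -0.2, 6.5]
gripper_width: 0.0152
```

```bash
python3 - <<'E'
from fit import *
s=r.state(); print(s['time'],s['tcp_pos'],s['ft_force'],s['wrist_torque'],s['gripper_width'],s['joint_positions'])
E
```

```text
6.9833 [ 0.53525231 -0.03058312  0.15326411] [ 0.51509878 -0.19437147  6.51423937] [0.09728318 0.10607279 0.04049297] 0.015160172080357385 [-1.02903312e-01  6.42212876e-02  1.98474174e+00 -1.10004901e-03
  1.09075197e+00 -9.01427126e-02]
```

Emit:
apply_moves:
  targets: [0,0,1,0.11,1,0,0,1,0.22,1,0,0,1,0.33,1,0,0,1,0.44,1,0,0,1,0.55,1,0,0,1,0.66,1,0,0,1,0.77,1,0,0,1,0.88,1,0,0,1,0.99,1,0,0,1,1.1,1]
  force: 100

```text
time: 7.82
tcp_pos: [0.5361, -0.0306, 0.1533]
tcp_rot: [0.001, 0.974, 0.225, 0.002]
ft_force: [-1.1, 1.1, 6.6]
gripper_width: 0.0151
```

```bash
python3 - <<'E'
from fit import *
s=r.state(); print(s['time'],s['tcp_pos'],s['ft_force'],s['wrist_torque'],s['gripper_width'],s['joint_positions'])
delta([.5345,-.0306,.153],1.2)
E
```

```text
7.8167 [ 0.53608485 -0.03062477  0.15330366] [-1.1113022   1.10786671  6.62888415] [0.11657982 0.19472745 0.14689911] 0.015087726321415217 [-1.02829970e-01  6.46792745e-02  1.98417797e+00 -1.08552635e-03
  1.08921115e+00  1.01498253e+00]
tool shift mm [-1.4 -0.7  0.3] yaw now 25.98 spin 0.4325 tilt [ 0.0034 -0.0013 -1.    ]
```

Emit:
apply_moves:
  targets: [0,0,1,0.1,1,0,0,1,0.2,1,0,0,1,0.3,1,0,0,1,0.4,1,0,0,1,0.47,1,0,0,1,0.53,1,0,0,1,0.56,1,0,0,1,0.56,1]
  force: 100

```text
time: 8.48
tcp_pos: [0.5362, -0.0303, 0.1533]
tcp_rot: [0.0, 0.999, -0.054, 0.002]
ft_force: [-2.5, 0.6, 8.1]
gripper_width: 0.0152
```

```bash
python3 - <<'E'
from fit import *
s=r.state(); print(s['time'],s['tcp_pos'],s['ft_force'],s['wrist_torque'],s['gripper_width'],s['joint_positions'])
delta([.5345,-.0306,.153],1.2)
E
```

```text
8.4833 [ 0.53620796 -0.03034623  0.15333461] [-2.54533814  0.61944738  8.05004874] [0.34670424 0.70349474 0.07345519] 0.01520657215816001 [-1.02666391e-01  6.48805347e-02  1.98390134e+00 -4.30134727e-04
  1.08935715e+00  1.57616296e+00]
tool shift mm [-1.7  0.4  0.3] yaw now -6.18 spin -0.1288 tilt [ 3.4e-03 -7.0e-04 -1.0e+00]
```

Emit:
apply_moves:
  targets: [0,0,0.5,0.04,1,0,0,0.5,0.08,1,0,0,0.5,0.08,1]
  force: 100

```text
time: 8.73
tcp_pos: [0.5362, -0.0302, 0.1534]
tcp_rot: [0.0, 0.996, -0.094, 0.002]
ft_force: [-1.9, 0.8, 5.8]
gripper_width: 0.0148
```

```bash
python3 - <<'E'
from fit import *
s=r.state(); print(s['time'],s['tcp_pos'],s['ft_force'],s['wrist_torque'],s['gripper_width'])
delta([.5345,-.0306,.153],1.2)
E
```

```text
8.7333 [ 0.53615997 -0.03024015  0.15335605] [-1.85314773  0.7723409   5.79483787] [0.22522409 0.48513528 0.09390606] 0.014781298877161038
tool shift mm [-1.6  0.7  0.4] yaw now -10.84 spin -0.2102 tilt [ 3.e-03 -6.e-04 -1.e+00]
```

Emit:
apply_moves:
  targets: [0,0,0.5,0.04,1,0,0,0.5,0.08,1,0,0,0.5,0.08,1]
  force: 100

```text
time: 8.98
tcp_pos: [0.5362, -0.0301, 0.1534]
tcp_rot: [0.0, 0.991, -0.134, 0.001]
ft_force: [-1.8, 1.8, 5.2]
gripper_width: 0.0152
```

```bash
python3 - <<'E'
from fit import *
s=r.state(); print(s['time'],s['tcp_pos'],s['ft_force'],s['wrist_torque'],s['gripper_width'])
delta([.5345,-.0306,.153],1.2)
for c in ["side","wrist"]:
    im=eyes.read_camera(c); cv2.imwrite(f"pics/h_{c}.png",im)
im=cv2.imread("pics/h_side.png")
u,v=345,220; im=im[v-50:v+50,u-60:u+60]; cv2.imwrite("pics/h_sz.png",cv2.resize(np.clip(255*(im/255.)**.5,0,255).astype('u1'),None,fx=6,fy=6,interpolation=cv2.INTER_CUBIC))
E
```

```text
8.9833 [ 0.5361509  -0.03014573  0.15336367] [-1.76500966  1.75809478  5.23373825] [0.26641958 0.45030671 0.82105804] 0.015180054284037701
tool shift mm [-1.5  0.9  0.4] yaw now -15.39 spin -0.2895 tilt [ 2.7e-03 -8.0e-04 -1.0e+00]
```

View pics/h_sz.png

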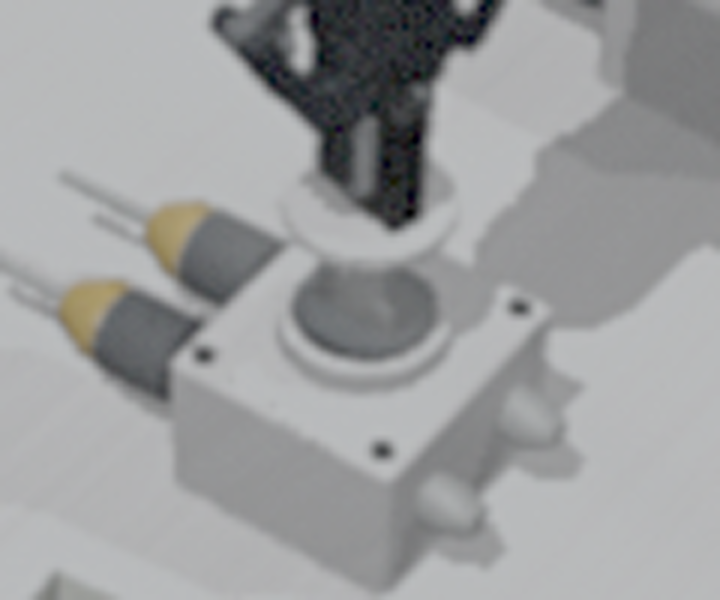

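View pics/h_wrist.png

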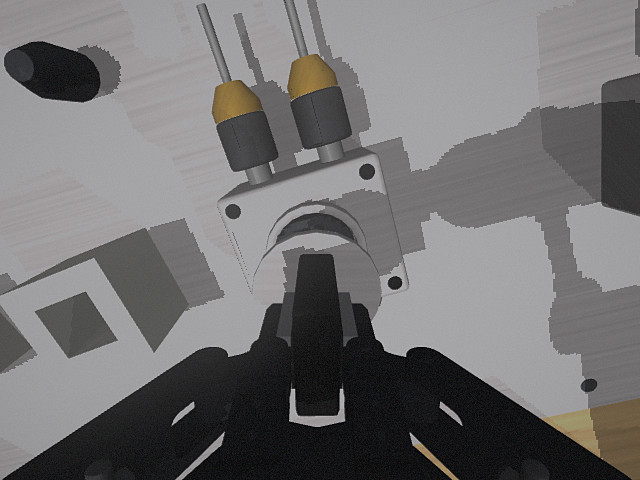

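Wrist torque jumped to 0.82 N m, so the lock is at its stop. I'll hold briefly, back off within the play, and lift.

Emit:
apply_moves:
  targets: [0,0,0,0,1,0,0,0,0,1,0,0,0,-0.1,1,0,0,0,-0.2,1,0,0,-1,-0.2,1,0,0,-15,-0.2,1,0,0,-30,-0.2,1,0,0,-50,-0.2,1,0,0,-64,-0.2,1,0,0,-64,-0.2,1]
  force: 100

```text
time: 9.92
tcp_pos: [0.5376, -0.0304, 0.2198]
tcp_rot: [0.001, 0.999, -0.035, 0.004]
ft_force: [1.3, 0.3, -2.5]
gripper_width: 0.0151
```

```bash
python3 - <<'E'
from fit import *
s=r.state(); print(s['time'],s['tcp_pos'],s['ft_force'],s['wrist_torque'],s['gripper_width'])
delta([.5308,.1494,.217],101.3)
for c in ["top","side","wrist"]:
    im=eyes.read_camera(c); cv2.imwrite(f"pics/i_{c}.png",im)
    for l in ["key","slot","stand"]:
        for d in spotter.spot_point(c,l)[:1]: print(c,l,d)
z=[]
for c,u,v in (("side",345,220),("wrist",300,170)):
    im=cv2.imread(f"pics/i_{c}.png")[v-60:v+60,u-60:u+60]; z.append(cv2.resize(np.clip(255*(im/255.)**.5,0,255).astype('u1'),None,fx=3.3,fy=3.3,interpolation=cv2.INTER_CUBIC))
cv2.imwrite("pics/i_z.png",np.hstack(z))
E
```

```text
9.9167 [ 0.53763737 -0.0303696   0.21982367] [ 1.34166686  0.34353905 -2.49073119] [-0.00882882 -0.02425369  0.00524355] 0.015070508356035458
tool shift mm [ -19.5 -178.8    2.5] yaw now -4.03 spin -1.8384 tilt [ 0.0071 -0.0013 -1.    ]
top key {'at': [0.5371, -0.0298, 0.1418], 'confidence': 0.53}
top slot {'at': [0.5333, -0.0318, 0.0727], 'confidence': 0.67}
top stand {'at': [0.5262, 0.1494, -0.0004], 'confidence': 0.87}
side key {'at': [0.5376, -0.0336, 0.1377], 'confidence': 0.65}
side slot {'at': [0.5397, -0.0307, 0.0687], 'confidence': 0.9}
side stand {'at': [0.5306, 0.1489, -0.0001], 'confidence': 0.65}
wrist key {'at': [0.5377, -0.0285, 0.1322], 'confidence': 0.93}
wrist slot {'at': [0.5402, -0.032, 0.0736], 'confidence': 0.64}
wrist stand {'at': [0.5267, 0.1497, -0.0014], 'confidence': 0.8}
```

View pics/i_wrist.png

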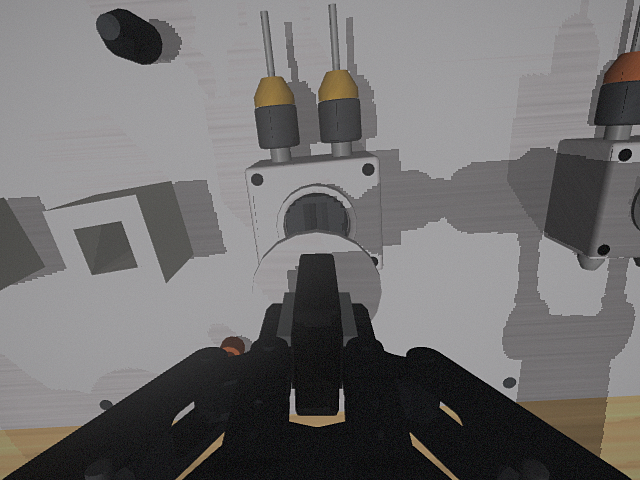

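View pics/i_z.png

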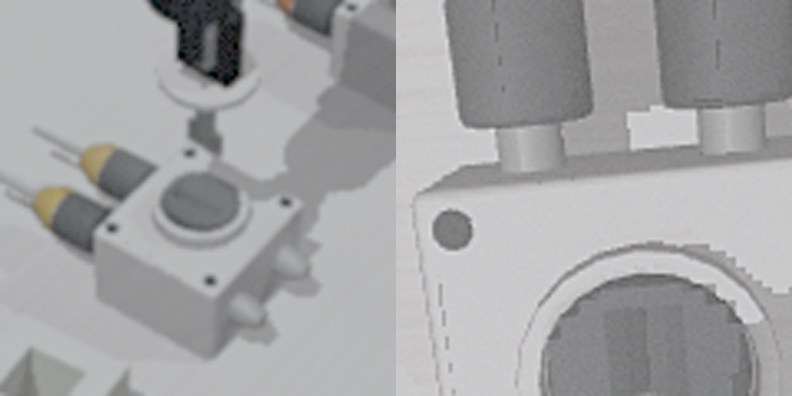

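In the wrist view the slot now lies parallel to the chucks. Carrying the key back at a safe height.

Emit:
apply_moves:
  targets: [-20,-179,0,-0.12,1,-20,-179,0,-0.24,1,-20,-179,0,-0.36,1,-20,-179,0,-0.48,1,-20,-179,0,-0.6,1,-20,-179,0,-0.72,1,-20,-179,0,-0.84,1,-20,-179,0,-0.96,1,-20,-179,0,-1.08,1,-20,-179,0,-1.2,1]
  force: 100

```text
time: 11.35
tcp_pos: [0.5278, 0.1501, 0.2168]
tcp_rot: [0.001, 0.842, 0.539, 0.001]
ft_force: [-0.2, -0.5, -2.7]
gripper_width: 0.0147
```

```bash
python3 - <<'E'
from fit import *
delta([.5295,.1495,.2],101.3)
E
```

```text
tool shift mm [ 0.2  1.7 16.8] yaw now 65.27 spin -0.6289 tilt [ 2.1e-03 -8.0e-04 -1.0e+00]
```

Emit:
apply_moves:
  targets: [0,1.7,17,-0.63,1,0,1.7,17,-0.63,1,0,1.7,17,-0.63,1,0,1.7,17,-0.63,1,0,1.7,17,-0.63,1,0,1.7,17,-0.63,1,0,1.7,17,-0.63,1,0,1.7,17,-0.63,1]

```text
time: 12.02
tcp_pos: [0.5294, 0.1494, 0.1998]
tcp_rot: [0.001, 0.635, 0.773, 0.0]
ft_force: [0.0, 0.1, -2.9]
gripper_width: 0.0148
```

```bash
python3 - <<'E'
from fit import *
delta([.5295,.1495,.0955],101.3)
im=eyes.read_camera("side"); d=spotter.spot_point("side","stand")[:1]+spotter.spot_point("side","key")[:1]; print(d)
u,v=300,260; im=im[v-70:v+70,u-80:u+80]; cv2.imwrite("pics/j_sz.png",cv2.resize(np.clip(255*(im/255.)**.5,0,255).astype('u1'),None,fx=4,fy=4,interpolation=cv2.INTER_CUBIC))
E
```

```text
tool shift mm [ 2.000e-01 -1.000e-01  1.043e+02] yaw now 101.19 spin -0.0019 tilt [ 2.1e-03 -8.0e-04 -1.0e+00]
[{'at': [0.5287, 0.1504, -0.0029], 'confidence': 0.63}, {'at': [0.5294, 0.1464, 0.1228], 'confidence': 0.57}]
```

View pics/j_sz.png

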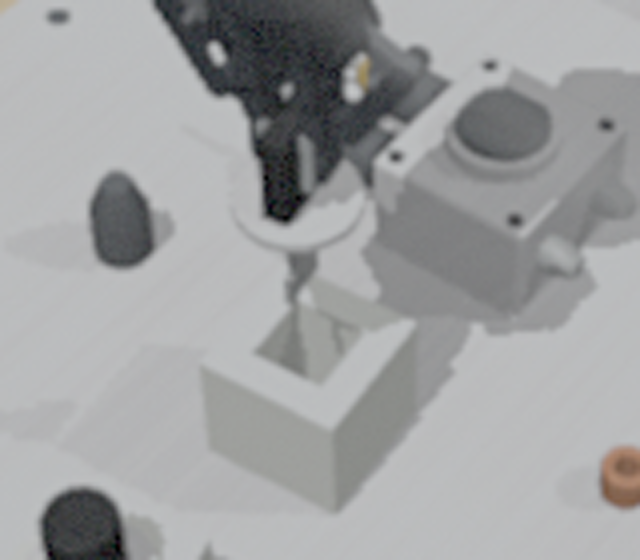

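The key hangs over the pocket. Lowering to just past the seat height.

Emit:
apply_moves:
  targets: [0,0,30,0,1,0,0,60,0,1,0,0,80,0,1,0,0,92,0,1,0,0,100,0,1,0,0,105,0,1,0,0,106,0,1,0,0,106,0,1]

```text
time: 12.83
tcp_pos: [0.5309, 0.1496, 0.0955]
tcp_rot: [0.002, 0.634, 0.773, 0.001]
ft_force: [-0.6, -0.1, 0.3]
gripper_width: 0.0146
```

```bash
python3 - <<'E'
from fit import *
s=r.state(); print(s['time'],s['tcp_pos'],s['ft_force'],s['wrist_torque'],s['gripper_width'])
E
```

```text
12.8333 [0.53088611 0.14959508 0.09549531] [-0.60770321 -0.05871034  0.31064354] [-0.05506439  0.22554002 -0.02257022] 0.01464353406996984
```

Emit:
apply_moves:
  targets: [0,0,0.5,0,0.7,0,0,0.5,0,0.5,0,0,0.5,0,0.3,0,0,0.5,0,0,0,0,0.5,0,0,0,0,0,0,0,0,0,-30,0,0,0,0,-70,0,0,0,0,-105,0,0,0,0,-140,0,0]

```text
time: 13.67
tcp_pos: [0.53, 0.1496, 0.237]
tcp_rot: [0.002, 0.634, 0.773, 0.001]
ft_force: [0.3, -0.0, 0.5]
gripper_width: 0.0854
```

Emit:
apply_moves:
  targets: [0,0,-40,0,0,30,0,-80,0,0,60,0,-100,0,0,60,0,-100,0,0,60,0,-100,0,0]

```text
time: 14.08
tcp_pos: [0.5186, 0.2101, 0.3396]
tcp_rot: [0.003, 0.633, 0.774, 0.003]
ft_force: [-0.1, 0.3, 0.1]
gripper_width: 0.0853
```

```bash
python3 - <<'E'
from fit import *
s=r.state(); print(s['time'],s['tcp_pos'],s['ft_force'],s['gripper_width'])
for c in ["top","side","wrist"]:
    im=eyes.read_camera(c); cv2.imwrite(f"pics/k_{c}.png",im)
    for l in ["key","stand","slot"]:
        for d in spotter.spot_point(c,l)[:1]: print(c,l,d)
u,v=310,240; im=cv2.imread("pics/k_side.png")[v-75:v+75,u-100:u+100]; cv2.imwrite("pics/k_sz.png",cv2.resize(np.clip(255*(im/255.)**.5,0,255).astype('u1'),None,fx=4,fy=4,interpolation=cv2.INTER_CUBIC))
E
```

```text
14.0833 [0.5185937  0.21012384 0.33957316] [-0.14256214  0.28993452  0.14153067] 0.08527736352861887
top key {'at': [0.5311, 0.1496, 0.0144], 'confidence': 0.98}
top stand {'at': [0.5263, 0.1522, 0.0012], 'confidence': 0.68}
top slot {'at': [0.5346, -0.0297, 0.0737], 'confidence': 0.95}
side key {'at': [0.5336, 0.1466, 0.0167], 'confidence': 0.66}
side stand {'at': [0.5299, 0.1491, 0.0015], 'confidence': 0.82}
side slot {'at': [0.5386, -0.031, 0.0703], 'confidence': 0.77}
wrist key {'at': [0.5326, 0.1522, 0.0126], 'confidence': 0.66}
wrist stand {'at': [0.5289, 0.1527, -0.0019], 'confidence': 0.76}
wrist slot {'at': [0.5348, -0.0292, 0.0719], 'confidence': 0.91}
```

View pics/k_sz.png

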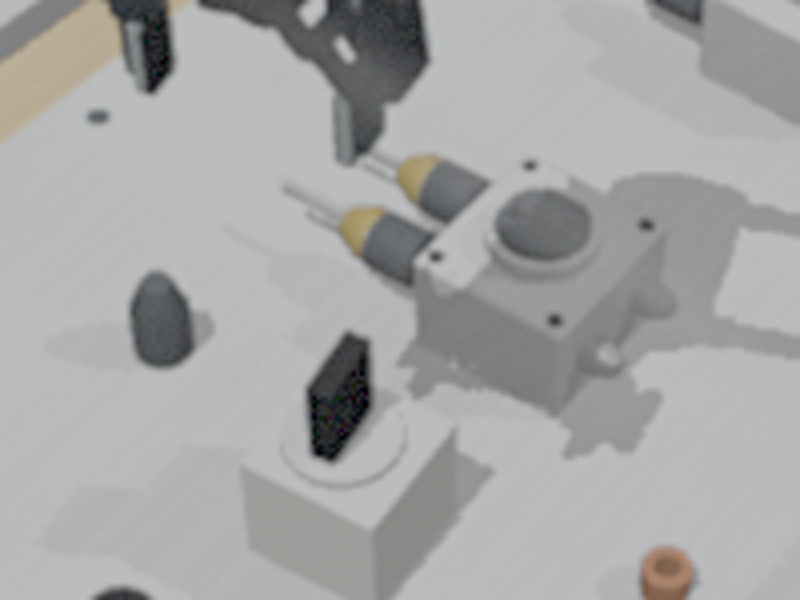

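View pics/k_wrist.png

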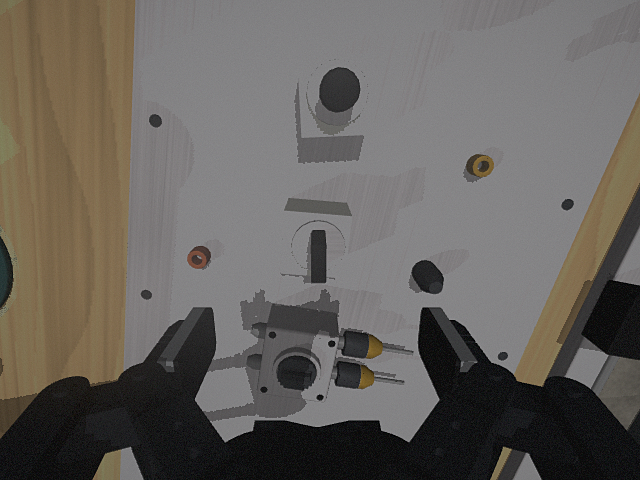

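The key stands upright with its collar flat on the stand. One last look at the slot angle before handing in.

```bash
python3 - <<'E'
import cv2,numpy as np
a=cv2.imread("pics/k_wrist.png")[325:410,245:345]; b=cv2.imread("pics/k_top.png")[190:275,285:385]
cv2.imwrite("pics/k_z.png",np.hstack([cv2.resize(np.clip(255*(x/255.)**.4,0,255).astype('u1'),None,fx=4,fy=4,interpolation=cv2.INTER_CUBIC) for x in (a,b)]))
E
```

```text
(no output)
```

View pics/k_z.png

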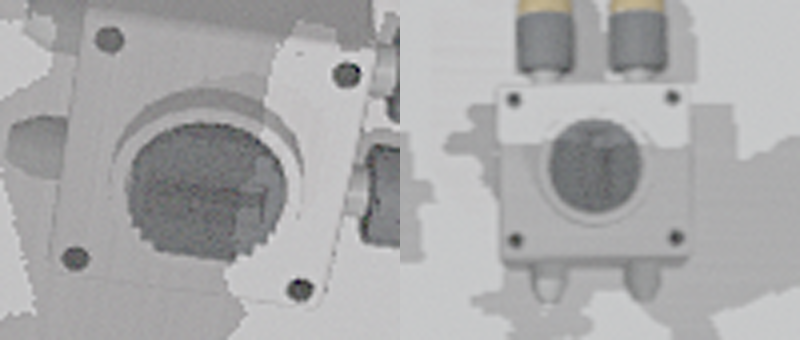

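In both crops the slot lies in line with the spindles: horizontal toward the chucks at about (205,190) in the wrist crop, and vertical at about (598,165) in the top crop.

```bash
python3 -c "
from workcell import r
print(r.finish_job(), r.state()['time'])"
```

```text
the job is handed in; nothing more can be done
the job is handed in; nothing more can be done
```

The job is done and handed in, after about 14.5 s of robot time. I took the winged key from its stand, set the blade on the slot floor and turned the lock clockwise. It met its stop when the wrist torque rose from about 0.1 to 0.8 N m. I then backed off within the slot's play, lifted the key, put it back in its stand, and released and retreated.

- **Lock:** the last wrist and top pictures show the slot in line with the spindles, judged by eye.
- **Key:** it stands upright with its collar flat on the stand. The networks put its tip 12.6 to 16.7 mm up and within about 6 mm of the stand's middle.
- **Robot:** the gripper is open and clear, with the contact force near zero.
- **Disagreements:** the networks and cameras differed by up to about 7 mm in x for the key, stand and slot, mostly within their stated error. I relied on contact readings for the fit. Going into the slot, the side force reached about 5 N, and I eased it with a 2 mm shift before turning.

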